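# Close up the polishing pot

## Task

Close up the polishing pot: first lift out the stirring paddle that lies across its rim and hang it by its eye on the peg of the stand. Then take the larger of the two lids by its knob and lower it onto the pot, keeping hold of it until it rests on the rim rather than dropping it, so that it sits fully home and level. Leave the pot standing where it is and do not disturb the other things on the bench.

Things in the scene. Friction and masses are not known exactly. Their poses are not given: they have to be found in the camera images.
- pot: round open steel pot, upright on the bench, outer diameter 116, height 75, wall 4 (mouth 108 across), inner floor 6 above its underside; loose, 0.75 kg. Origin: centre of its underside, z up.
- pot_rim (a point): centre of the pot's mouth at rim height, 75 above the pot's origin
- paddle: aluminium stirring paddle, 0.2 kg; its crossbar lies across the pot's rim, its blade hangs in the pot. Origin: centre of the crossbar's underside; x along the crossbar, z up. Crossbar 150 by 12 by 9 high; blade 62 (x) by 6 down to z = -50; above, an upright plate 46 wide (x), 8 thick (y) up to z = 92, with an eye at z = 32; its solid part z = 55 to 92 is gripped from above, across y
- paddle_eye (a point): centre of the round eye, diameter 30, through the paddle's upright plate along the paddle's y; 32 above the paddle's origin; axes as the paddle's
- stand: fixed steel stand: base 110 by 120 by 14 thick, round post of diameter 16 that ends at the peg's height, and a level peg of diameter 8 whose axis is 190 above the bench, running from the post's top along the stand's -x to 78 from the post's axis, where its end turns up (top 202 above the bench). Nothing stands above it. Origin: centre of the base's underside, z up
- peg_mid (a point): point on the peg's axis 38 from the post's axis, where the paddle should hang; axes as the stand's, so the peg points to -x
- lid: larger steel lid, knob up on the bench: disc of diameter 132 from z = 8 to 14; under it a locating step of diameter 98, z = 0 to 8, that enters the pot's mouth; on top a round knob of diameter 30, z = 14 to 44. Origin: centre of the step's underside. Seated, the disc lies on the rim and the origin is 8 below the rim. 0.28 kg
- small_lid: a smaller steel lid of the same form, disc of diameter 92, which belongs to another pot; it lies knob up on the bench (either lid may be nearer). Not to be moved.
- jar: white jar with a green cap, diameter 56, height 70; bystander
- cup: small open steel cup, diameter 76, height 55; bystander
- wrench: wrench 170 long lying on the bench; bystander
- screwdriver: screwdriver 170 long lying on the bench; bystander
- weight: dark steel weight, diameter 50, height 45, with a narrower top; bystander
Things that resemble listed ones, but are neither listed nor needed, are in the scene too. What is shaped like the pot but pink or red is not meant.

How it is judged:
On the way, in this order (a step that is already met when the one before it is completed fails the run):
1. the paddle hangs by its eye on the peg, let go (x of paddle_eye in the frame of peg_mid between -0.042 and 0.042 m and y of paddle_eye in the frame of peg_mid between -0.013 and 0.013 m and z of paddle_eye in the frame of peg_mid between -0.018 and -0.002 m and contact force between paddle and stand above 0.4 N and contact force between paddle and the fingers below 0.1 N), for 0.2 s.
2. the lid, still held by the fingers, is down on the pot, its step within the mouth (z of lid in the frame of pot_rim below -0.004 m and horizontal distance between lid and pot_rim below 0.008 m and contact force between lid and the fingers above 0.5 N), for 0.1 s.
At the end, for the whole second after the job is handed in: Paddle hangs still and released, peg through its eye within 42 mm of the peg's middle point; larger lid released, its disc within 2 mm of fully home on the rim, centred within 8 mm, level within 0.03 rad; pot upright within 40 mm of its start (all of step 1 and z of lid in the frame of pot_rim between -0.01 and -0.006 m and horizontal distance between lid and pot_rim below 0.008 m and angle between the z axis of lid and the z axis of pot, either way round below 0.03 rad and angle between lid's own z axis and vertical below 0.035 rad and angle between pot's own z axis and vertical below 0.03 rad and height (world z) of pot below 0.004 m and distance of pot from where it was at the start of the episode below 0.04 m and contact force between lid and pot above 0.5 N and contact force between lid and the fingers below 0.1 N and linear speed of lid below 0.02 m/s and linear speed of paddle below 0.05 m/s); the robot touches nothing.
It fails at once if the pot is tipped or pushed more than 60 mm (angle between pot's own z axis and vertical above 0.35 rad or distance of pot from where it was at the start of the episode above 0.06 m).
It fails at once if a bystander is moved more than 30 mm (distance of any of small_lid, jar, cup, wrench, screwdriver, weight from where it was at the start of the episode above 0.03 m).
It also fails if it takes over 69 s, if anything falls off the work surface, if the arm or the gripper's body presses on something with over 40 N, if the wrist force passes 120 N, or if a joint passes its speed limit or range.

## Robot

A 6-joint arm with a two-finger parallel gripper is mounted at the origin on the work surface. World frame = base frame: x ahead of the robot, y to its left, z up, the work surface at z = 0. Lengths are in m, angles in rad, forces in N, time in s.
With the tool pointing down it reaches from about 0.3 to 0.875 m from the base axis. Payload 6.4 kg.
Tool frame: the origin (TCP) lies between the finger pads; the fingertips stand 11 mm ahead of it and the grasp point (between the pads) lies 8 mm behind it (robot.tip_reach is the distance from the TCP to the fingertips, in m); z points along the fingers, y is the direction in which the jaws open and shut (so a half turn about z gives the same grasp; the last joint's range is limited). The gripper opens to 88 mm and grips with 3 to 60 N. Pads are 18 mm wide; open, the fingers measure 123 mm over their backs; the gripper's body (75 mm by 187 mm) begins 45 mm behind the grasp point.
Start: joints at [1.037, 0.181, 1.607, -0, 1.354, -0.206], TCP at [0.185, 0.544, 0.224] pointing down, gripper open.
Joint ranges: [-2.99, 2.99], [-0.89, 2.07], [0.3, 2.58], [-1.14, 4.28], [0, 2.63], [-3.12, 3.12]. Speed limits (rad/s): [2.57, 2.57, 3.01, 3.14, 3.14, 3.14].

## Interface

Orientations are given as a rotation vector (axis times angle).
In Python, from station import robot gives the robot as it stands. The module is installed in compiled form; this text tells all that it offers.
- The arm moves only by the tool jog_arm, never from a script. Its argument "steps" is a list of rows, each a list of 5 numbers: the shift along the tool's x, y, z in m, then the turn about the tool's z in degrees, then the opening, from -1 (shut) to 1 (fully open). In form: [[tx, ty, tz, yaw, fingers], ...]. A call has 1 to 8 rows; each row is the pose to reach, as a shift and turn from the pose commanded when the call began, along the tool's axes at that moment; what a row does not reach only later rows make up. A row lasts 1/12 s, in which the tool goes at most 41.7 mm and 7.16 degrees, less where a joint would pass 70% of its speed; a pose out of reach is approached as far as the arm can. A call with a gripper value outside its range is refused whole. The fingers move at their own pace and stop on an object; "squeeze" is the grip in N (left out, the last holds). Time passes only in rows, so rows that repeat a pose let the fingers close. It gives the time, the measured TCP pose, the force and the opening at its end, in the units of the state.
- robot.sense(): the state, without advancing time (a new reading comes with each control period).
- robot.get_image(name): name is "scene" or "top" or "wrist"; returns the picture (400x640x3 uint8, blue, green, red); there is no depth.
- robot.camera_info(name): a dict with "mtx" (3x3 intrinsics, pixels), "k1" (the pictures are not rectified: a ray, as slopes to the right and down, at radius r is drawn at 1 + k1 r^2 times it, then the intrinsics apply), "world_to_cam" (4x4, takes a point from world to camera coordinates); the wrist camera has in their place "tool_from_camera" (4x4, takes a point from camera to tool coordinates, whose origin is the TCP and whose axes are the flange's). Camera axes: x right, y down, z forward; pixel columns grow to the right and rows downward; lengths in m; the calibration is good to about 2 mm. A picture is of the moment at which its call begins: read the wrist's pose just before it. camera_info takes no time and is no camera call.
- robot.hand_in(): hands the job in, once; it reports no verdict.
The state is a dict: "clock": time; "qpos": joint angles; "joint_vel": joint speeds; "effort": joint torques, N m; "ee_pos": TCP position; "ee_rot": TCP orientation; "contact_force": force on the tool from outside, world axes, zero at the start; "wrist_torque": the same for the moment, N m; "gripper_width": finger opening in m.
Only numpy, scipy, OpenCV 4.12 (cv2) and the standard library are available. Lean on these libraries where they do the work, as an engineer would, in place of code of your own. Each camera call takes 0.05 s, during which the arm holds its last target. There are 200 camera calls.

## Working session

There is one attempt and no reset: what is moved stays moved. The work goes in short steps, Python scripts to look and compute and a tool call to move; the robot and the scene stay as the last step left them, time stands still between calls to the robot, and variables do not carry over. Pictures are saved under pics/ and viewed, about 8 in all and at most 12, crops included, and the job is handed in when it is done.

Besides the shell and the picture viewer there is one more tool, called after "Request:" in YAML: its name, and indented under it one key for each argument. jog_arm: Moves the arm, as the interface text tells. Its arguments: {"type":"object","properties":{"steps":{"type":"array"},"squeeze":{"type":"number"}},"required":["steps"]}

```bash
mkdir -p pics; cat > h.py <<'E'
import numpy as np, cv2
from scipy.spatial.transform import Rotation as R
from station import robot
def pose():
    s=robot.sense(); T=np.eye(4); T[:3,:3]=R.from_rotvec(s['ee_rot']).as_matrix(); T[:3,3]=s['ee_pos']; return T
def cam(n,T=None):
    c=robot.camera_info(n); K=np.array(c['mtx']); k=c['k1']
    if n=='wrist': W=np.linalg.inv((pose() if T is None else T)@np.array(c['tool_from_camera']))
    else: W=np.array(c['world_to_cam'])
    return K,k,W
def proj(c,P):
    K,k,W=c; P=np.atleast_2d(P); q=P@W[:3,:3].T+W[:3,3]; s=q[:,:2]/q[:,2:]; s=s*(1+k*(s**2).sum(1,keepdims=True))
    return s@K[:2,:2].T+K[:2,2]
def unproj(c,uv,z):
    K,k,W=c; uv=np.atleast_2d(np.array(uv,float)); p=(uv-K[:2,2])@np.linalg.inv(K[:2,:2]).T; s=p.copy()
    for _ in range(20): s=p/(1+k*(s**2).sum(1,keepdims=True))
    d=np.c_[s,np.ones(len(s))]@W[:3,:3]; o=-W[:3,:3].T@W[:3,3]
    return o+d*((z-o[2])/d[:,2])[:,None]
def circ(c,x,y,z,r,n=60):
    a=np.linspace(0,2*np.pi,n); return proj(c,np.c_[x+r*np.cos(a),y+r*np.sin(a),z+0*a])
E
python3 - <<'E'
from h import *
for n in('scene','top'):
    cv2.imwrite(f'pics/{n}0.png',robot.get_image(n)); i=robot.camera_info(n); print(n,i['k1'],np.round(i['mtx'],1).tolist(),np.round(i['world_to_cam'],3).tolist())
print(np.round(robot.camera_info('wrist')['tool_from_camera'],3).tolist()); print(robot.sense(),robot.tip_reach)
E
```

```text
scene -0.07454775298838412 [[454.1, 0.0, 325.0], [0.0, 454.1, 200.0], [0.0, 0.0, 1.0]] [[-0.811, 0.584, -0.016, 0.442], [0.459, 0.619, -0.637, -0.21], [-0.362, -0.524, -0.771, 1.592], [0.0, 0.0, 0.0, 1.0]]
top -0.03414101611822223 [[361.6, 0.0, 323.5], [0.0, 361.6, 203.0], [0.0, 0.0, 1.0]] [[-0.023, -1.0, -0.004, 0.056], [-0.996, 0.024, -0.082, 0.567], [0.082, 0.002, -0.997, 1.071], [0.0, 0.0, 0.0, 1.0]]
[[-0.001, -0.95, -0.312, 0.081], [1.0, -0.001, -0.001, -0.001], [0.001, -0.312, 0.95, -0.159], [0.0, 0.0, 0.0, 1.0]]
{'clock': 0.1, 'qpos': array([ 1.03665661e+00,  1.81468448e-01,  1.60788251e+00,  2.01120337e-05,
        1.35379759e+00, -2.06329729e-01]), 'joint_vel': array([-0.00013783, -0.00305117, -0.00128644,  0.00145185, -0.00089787,
       -0.00018695]), 'effort': array([-4.91733026e-04, -4.34816408e+01, -3.42700911e+01,  7.04630208e-02,
        3.39720456e-02, -4.99413170e-05]), 'ee_pos': array([0.18487044, 0.54395058, 0.22351162]), 'ee_rot': array([-5.12532017e-01, -3.09891243e+00,  2.26681661e-03]), 'contact_force': array([-0.77104196, -0.48647987,  0.1319829 ]), 'wrist_torque': array([-0.00881264,  0.03421294,  0.03936229]), 'gripper_width': 0.08782628385471113} 0.011
```

View pics/top0.png

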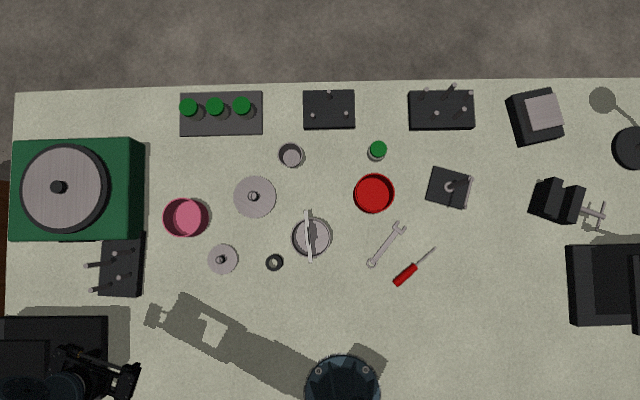

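View pics/scene0.png

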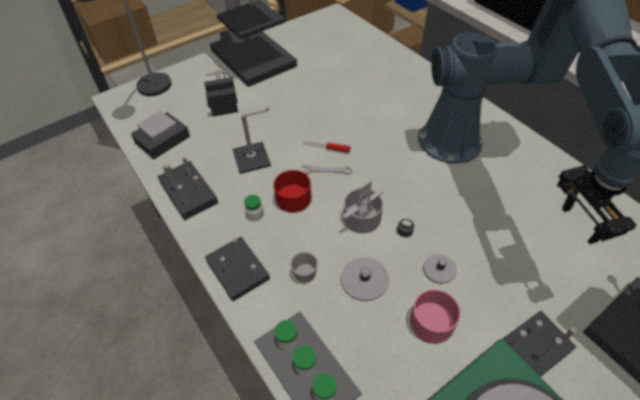

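Top view: the pot with the paddle is at (312,238). The pink pot (186,217) and the red pot (374,193) are not meant. The larger lid is at (255,197) and the small lid at (223,259). The stand is at (449,187), jar (377,150), cup (291,155), weight (275,262). The dark blocks with pins look like the stand but aren't it. One close composite will check these choices.

```bash
python3 - <<'E'
from h import *
t=cv2.imread('pics/top0.png'); s=cv2.imread('pics/scene0.png')
f=lambda i,x,y,w,h,k:cv2.resize(i[y:y+h,x:x+w],None,fx=k,fy=k,interpolation=cv2.INTER_CUBIC)
a=np.hstack([f(t,280,200,66,50+16,6),f(t,415,155,66,66,6)]); b=np.hstack([f(s,228,95,66,33*2,6)[:198*2],f(s,335,170,66,66,6)])
o=np.vstack([a,b]); cv2.imwrite('pics/c1.png',cv2.resize(o,None,fx=.75,fy=.75,interpolation=cv2.INTER_AREA)); print(o.shape)
c=cam('top')
for n,uv,z in(('pot',(312,238),.08),('stand base',(449,187),.014),('lid',(255,197),.014),('jar',(377,150),.07),('red',(374,193),.075),('weight',(275,262),.045)): print(n,unproj(c,uv,z).round(3))
E
```

```text
(792, 792, 3)
pot [[0.464 0.078 0.08 ]]
stand base [[ 0.609 -0.344  0.014]]
lid [[0.592 0.252 0.014]]
jar [[ 0.717 -0.118  0.07 ]]
red [[ 0.589 -0.104  0.075]]
weight [[0.396 0.189 0.045]]
```

View pics/c1.png

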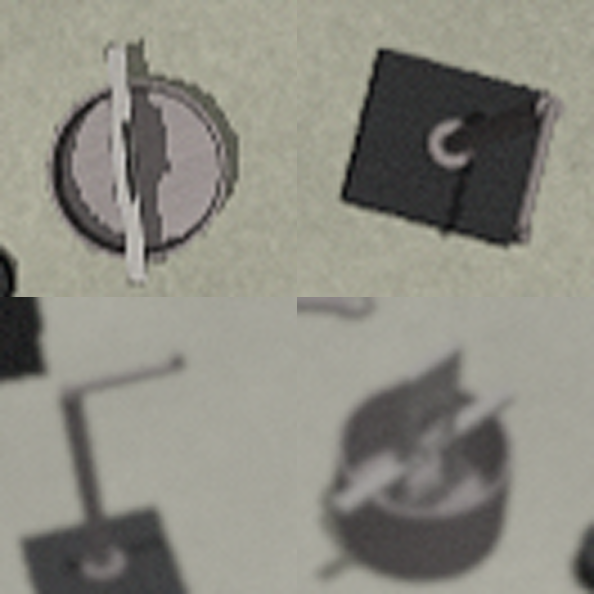

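```bash
python3 - <<'E'
from h import *
from scipy.optimize import least_squares
ct,cs=cam('top'),cam('scene')
T=lambda x,y:np.array([(x%297)/4.5+(280 if x<297 else 415),y/4.5+(200 if x<297 else 155)])
S=lambda x,y:np.array([(x%297)/4.5+(228 if x<297 else 335),(y-297)/4.5+(95 if x<297 else 170)])
def tri(a,b):
    return least_squares(lambda p:np.r_[proj(ct,p)[0]-a,proj(cs,p)[0]-b],[.5,0,.1])
for n,a,b in(('post',T(547,100),S(70,390)),('pegend',T(522,238),S(180,358)),('bar1',T(118,48),S(345,500)),('bar2',T(137,278),S(510,403))):
    r=tri(a,b); print(n,r.x.round(3),r.fun.round(1))
print('base',unproj(ct,[T(380,48),T(550,95),T(508,245),T(342,200)],.014).round(3))
print('bar z.084',unproj(ct,[T(118,48),T(137,278)],.084).round(3))
print('rim',unproj(ct,[T(50,170),T(224,175)],.075).round(3), 'pegs z.19',unproj(ct,[T(547,100),T(522,238)],.19).round(3))
print('toolR',pose().round(3))
E
```

```text
post [ 0.611 -0.338  0.192] [-0.4  0.5 -0.8 -0.2]
pegend [ 0.532 -0.32   0.193] [-0.2  0.3 -0.4 -0.1]
bar1 [0.541 0.094 0.084] [-0.5  0.6 -0.8 -0. ]
bar2 [0.395 0.085 0.067] [-0.3  0.4 -0.5  0. ]
base [[ 0.676 -0.299  0.014]
 [ 0.641 -0.415  0.014]
 [ 0.539 -0.38   0.014]
 [ 0.572 -0.268  0.014]]
bar z.084 [[0.542 0.092 0.084]
 [0.397 0.083 0.084]]
rim [[0.466 0.138 0.075]
 [0.46  0.027 0.075]] pegs z.19 [[ 0.612 -0.34   0.19 ]
 [ 0.533 -0.321  0.19 ]]
toolR [[-0.947  0.322 -0.001  0.185]
 [ 0.322  0.947 -0.001  0.544]
 [ 0.    -0.002 -1.     0.224]
 [ 0.     0.     0.     1.   ]]
```

Geometry agrees with the given sizes: peg at 0.19 high, rim about 111 across the chord, bar about 146. The pot is at (0.463, 0.082) and the paddle at (0.469, 0.088), yaw about 3.5°. The peg runs from (0.612,-0.340) to (0.533,-0.321). Moving above the paddle now.

Request:
jog_arm:
  steps:
    - [-0.208,-0.17,-0.03,0,1]
    - [-0.208,-0.17,-0.03,0,1]
    - [-0.208,-0.17,-0.03,0,1]
    - [-0.208,-0.17,-0.03,0,1]
    - [-0.208,-0.17,-0.03,0,1]
    - [-0.208,-0.17,-0.03,0,1]
    - [-0.208,-0.17,-0.03,0,1]
    - [-0.208,-0.17,-0.03,0,1]

```text
clock: 0.77
ee_pos: [0.3294, 0.3137, 0.2548]
ee_rot: [0.52, 3.097, -0.001]
contact_force: [-0.2, 0.0, 0.2]
gripper_width: 0.0879
```

Request:
jog_arm:
  steps:
    - [-0.208,-0.17,-0.01,-22,1]
    - [-0.208,-0.17,-0.01,-22,1]
    - [-0.208,-0.17,-0.01,-22,1]
    - [-0.208,-0.17,-0.01,-22,1]
    - [-0.208,-0.17,-0.01,-22,1]
    - [-0.208,-0.17,-0.01,-22,1]
    - [-0.208,-0.17,-0.01,-22,1]
    - [-0.208,-0.17,-0.01,-22,1]

```text
clock: 1.43
ee_pos: [0.4723, 0.0841, 0.2642]
ee_rot: [-0.08, 3.14, -0.003]
contact_force: [-0.0, 0.1, 0.3]
gripper_width: 0.0882
```

```bash
python3 - <<'E'
from h import *
T=pose(); im=robot.get_image('wrist'); np.save('T1.npy',T); print(T.round(3)); c=cam('wrist',T)
o=im.copy()
for (x,y,z,r) in((.463,.082,.075,.058),(.463,.082,.075,.054)): cv2.polylines(o,[circ(c,x,y,z,r).round().astype(int)],True,(0,255,0))
cv2.imwrite('pics/w1raw.png',im); cv2.imwrite('pics/w1.png',o)
E
```

```text
[[-0.999 -0.051  0.001  0.472]
 [-0.051  0.999 -0.002  0.084]
 [-0.001 -0.002 -1.     0.264]
 [ 0.     0.     0.     1.   ]]
```

View pics/w1.png

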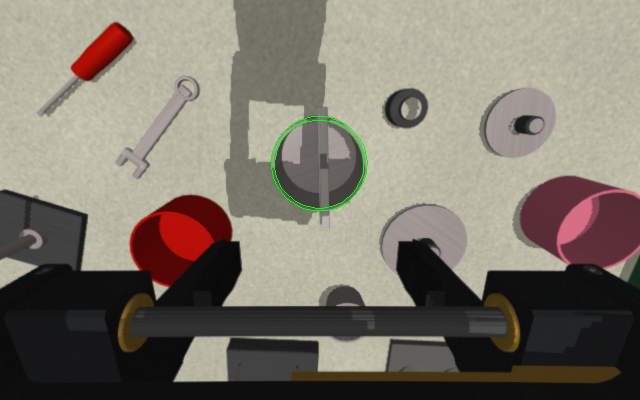

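Wrist view: my rim circle lies on the pot at (320,163), and the paddle bar runs from (323,108) to (324,228). A zoom is needed to get the plate's line precisely.

```bash
python3 - <<'E'
from h import *
im=cv2.imread('pics/w1raw.png'); o=cv2.resize(im[100:240,265:375],None,fx=4.2,fy=4.2,interpolation=cv2.INTER_CUBIC)
c=cam('wrist',np.load('T1.npy'))
q=lambda p:((p-[265,100]+.5)*4.2).round().astype(int)
a=np.deg2rad(3.5);u=np.array([np.cos(a),np.sin(a)])
def box(z,lx,ly,x=.469,y=.088):
    v=np.array([-u[1],u[0]]); return np.array([np.r_[np.array([x,y])+i*lx/2*u+j*ly/2*v,z] for i,j in((1,1),(1,-1),(-1,-1),(-1,1))])
for b,col in((box(.084,.15,.012),(0,255,0)),(box(.167,.046,.008),(0,0,255))): cv2.polylines(o,[q(proj(c,b))],True,col)
cv2.imwrite('pics/w1c.png',o); print(proj(c,box(.084,.15,.012)).round(1).tolist())
E
```

```text
[[328.6, 230.1], [319.2, 230.2], [317.8, 106.5], [328.6, 106.4]]
```

View pics/w1c.png

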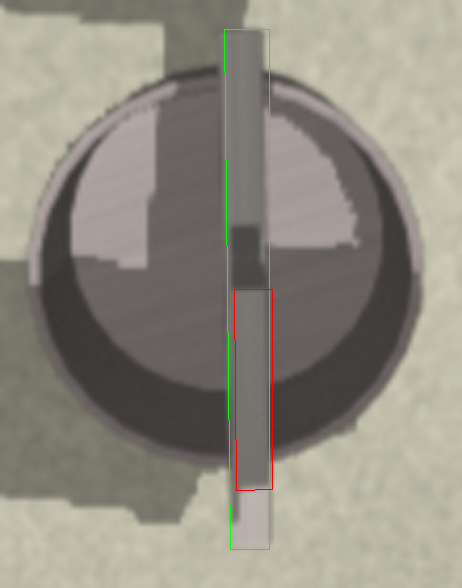

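Both the bar and plate outlines match within about 1 mm. Descend, grasp and lift a little.

Request:
jog_arm:
  steps:
    - [0.003,0.0035,0.03,-0.5,1]
    - [0.003,0.0035,0.06,-0.5,1]
    - [0.003,0.0035,0.085,-0.5,1]
    - [0.003,0.0035,0.105,-0.5,1]
    - [0.003,0.0035,0.12,-0.5,1]
    - [0.003,0.0035,0.12,-0.5,0]
    - [0.003,0.0035,0.12,-0.5,-1]
    - [0.003,0.0035,0.12,-0.5,-1]
  squeeze: 30

```text
clock: 2.15
ee_pos: [0.4666, 0.0929, 0.1452]
ee_rot: [-0.104, 3.139, 0.0]
contact_force: [-0.2, -0.3, -0.1]
gripper_width: 0.0706
```

Request:
jog_arm:
  steps:
    - [0,0,0,0,-1]
    - [0,0,0,0,-1]
    - [0,0,0,0,-1]
    - [0,0,0,0,-1]
    - [0,0,0,0,-1]
    - [0,0,0,0,-1]

```text
clock: 2.65
ee_pos: [0.4664, 0.0918, 0.1445]
ee_rot: [-0.102, 3.14, -0.0]
contact_force: [-0.0, -1.2, -0.7]
gripper_width: 0.0306
```

Request:
jog_arm:
  steps:
    - [-0.002,-0.004,0.001,0,-0.4]
    - [-0.002,-0.004,0.001,0,-0.4]
    - [-0.002,-0.004,0.001,0,-1]
    - [-0.002,-0.004,0.001,0,-1]
    - [-0.002,-0.004,0.001,0,-1]
    - [-0.002,-0.004,0.001,0,-1]
    - [-0.002,-0.004,0.001,0,-1]
    - [-0.002,-0.004,0.001,0,-1]

```text
clock: 3.32
ee_pos: [0.4685, 0.0881, 0.1432]
ee_rot: [0.102, -3.14, -0.0]
contact_force: [-0.3, 0.0, 0.1]
gripper_width: 0.0075
```

Request:
jog_arm:
  steps:
    - [0,0,-0.01,0,-1]
    - [0,0,-0.02,0,-1]
    - [0,0,-0.03,0,-1]
    - [0,0,-0.03,0,-1]

```text
clock: 3.65
ee_pos: [0.4703, 0.088, 0.1763]
ee_rot: [-0.102, 3.135, -0.001]
contact_force: [-0.4, 0.1, -2.3]
gripper_width: 0.0071
```

Paddle held (2.3 N, width 7 mm). Lift, carry to in front of the peg and turn.

Request:
jog_arm:
  steps:
    - [0,0,-0.035,0,-1]
    - [0,0,-0.07,0,-1]
    - [0,0,-0.1,0,-1]
    - [0,-0.03,-0.1,0,-1]
    - [-0.004,-0.07,-0.1,0,-1]
    - [-0.004,-0.11,-0.1,0,-1]
    - [-0.004,-0.15,-0.1,0,-1]
    - [-0.004,-0.19,-0.1,0,-1]

```text
clock: 4.32
ee_pos: [0.4847, -0.103, 0.2739]
ee_rot: [-0.103, 3.139, -0.001]
contact_force: [1.2, -0.1, -2.3]
gripper_width: 0.0076
```

Request:
jog_arm:
  steps:
    - [0,-0.04,0,0,-1]
    - [0,-0.08,0,0,-1]
    - [-0.004,-0.12,0,0,-1]
    - [-0.004,-0.16,0,0,-1]
    - [-0.004,-0.19,0,0,-1]
    - [-0.004,-0.21,0,0,-1]
    - [-0.004,-0.21,0,0,-1]

```text
clock: 4.9
ee_pos: [0.5019, -0.3144, 0.2729]
ee_rot: [0.096, -3.14, 0.001]
contact_force: [-0.8, -0.2, -3.1]
gripper_width: 0.0075
```

Request:
jog_arm:
  steps:
    - [0,0,0,7,-1]
    - [0,0,0,14,-1]
    - [0,0,0,21,-1]
    - [0,0,0,28,-1]
    - [0,0,0,35,-1]
    - [0,0,0,42,-1]
    - [0,0,0,49,-1]
    - [0,0,0,56,-1]

```text
clock: 5.57
ee_pos: [0.5031, -0.3078, 0.2735]
ee_rot: [-1.39, -2.817, -0.005]
contact_force: [1.5, 3.8, -1.1]
gripper_width: 0.0086
```

Request:
jog_arm:
  steps:
    - [0,0,0,7,-1]
    - [0,0,0,14,-1]
    - [0,0,0,21,-1]
    - [0,0,0,28,-1]
    - [0,0,0,35,-1]
    - [0,0,0,42,-1]
    - [0,0,0,49,-1]
    - [0,0,0,53,-1]

```text
clock: 6.23
ee_pos: [0.5026, -0.3092, 0.2735]
ee_rot: [-2.502, -1.9, -0.0]
contact_force: [-0.3, 0.5, -2.9]
gripper_width: 0.0077
```

```bash
python3 - <<'E'
from h import *
for _ in range(3): robot.get_image('top')
T=pose(); im=robot.get_image('wrist'); np.save('T2.npy',T); print(T.round(4),robot.sense()['contact_force'],robot.sense()['gripper_width']); c=cam('wrist',T)
cv2.imwrite('pics/w2raw.png',im); o=im.copy()
for P in ([[.612,-.34,.19],[.533,-.321,.19]],):
    cv2.polylines(o,[proj(c,np.array(P)).round().astype(int)],False,(0,255,0))
print(proj(c,np.array(P)))
s=robot.get_image('scene'); cv2.imwrite('pics/s2raw.png',s)
o2=cv2.resize(s[60:200,170:370],(640,448),interpolation=cv2.INTER_CUBIC)
cv2.imwrite('pics/w2.png',o); cv2.imwrite('pics/s2.png',o2)
E
```

```text
[[ 2.607e-01  9.654e-01  0.000e+00  5.026e-01]
 [ 9.654e-01 -2.607e-01  2.000e-04 -3.096e-01]
 [ 2.000e-04 -0.000e+00 -1.000e+00  2.735e-01]
 [ 0.000e+00  0.000e+00  0.000e+00  1.000e+00]] [-0.12611295 -0.54153829 -2.31143582] 0.007057799236375173
[[447.47991447 200.13396886]
 [354.72758069 202.60497344]]
```

View pics/w2.png

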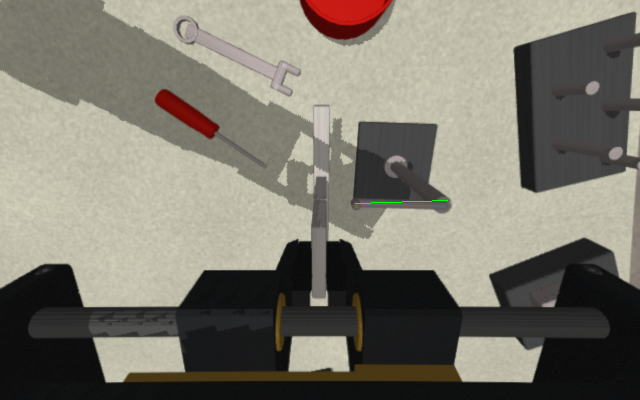

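Wrist view: the stand's peg runs from about (355,203) to the post top at (445,203). The paddle's bar and plate are on the tool line at column 320. Zoom with overlays.

```bash
python3 - <<'E'
from h import *
im=cv2.imread('pics/w2raw.png'); T=np.load('T2.npy'); c=cam('wrist',T); f=4.4
o=cv2.resize(im[95:225,290:465],None,fx=f,fy=f,interpolation=cv2.INTER_CUBIC)
q=lambda p:((p-[290,95]+.5)*f).round().astype(int)
cv2.polylines(o,[q(proj(c,np.array([[.612,-.34,.19],[.533,-.321,.19]])))],False,(0,255,0))
# paddle frame in tool: origin at tool z=+.068, paddle x along tool x
def tp(P): return (T[:3,:3]@np.array(P).T).T+T[:3,3]
for z,lx,ly in((.059,.15,.012),(-.024,.046,.008)):
    cv2.polylines(o,[q(proj(c,tp([[i*lx/2,j*ly/2,z] for i,j in((1,1),(1,-1),(-1,-1),(-1,1))])))],True,(0,0,255))
cv2.imwrite('pics/w2c.png',o)
E
```

```text
(no output)
```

View pics/w2c.png

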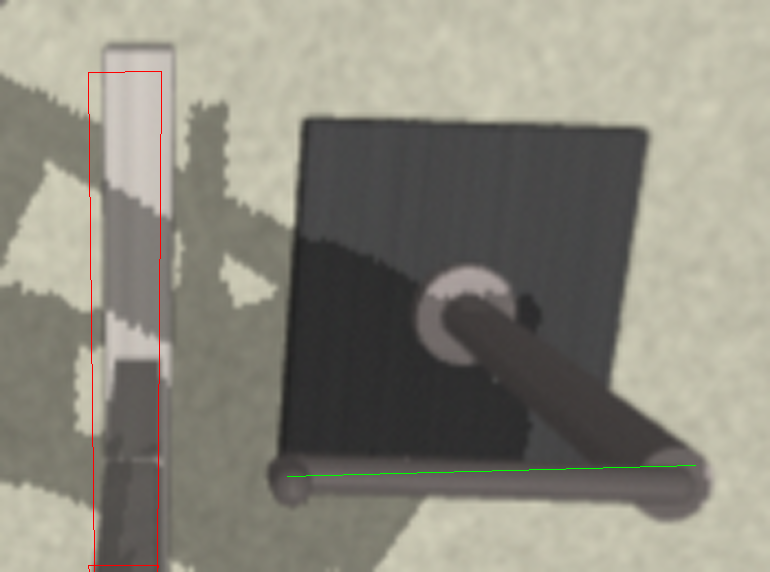

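```bash
python3 - <<'E'
from h import *
T=np.load('T2.npy'); c=cam('wrist',T); print(c[0][0,0],c[1])
tp=lambda P:(T[:3,:3]@np.array(P).T).T+T[:3,3]
for n,P in dict(barend=[.075,0,.059],base=[.023,0,.059],top1=[.023,0,-.024],top2=[-.023,0,-.024]).items(): print(n,proj(c,tp([P])).round(1))
im=cv2.imread('pics/w2raw.png'); a=cv2.resize(im[165:320,295:350],None,fx=3.7,fy=3.7,interpolation=cv2.INTER_CUBIC)
s=cv2.imread('pics/s2raw.png'); cs=cam('scene'); f=5.2; x0,y0=225,70; b=cv2.resize(s[y0:y0+110,x0:x0+110],None,fx=f,fy=f,interpolation=cv2.INTER_CUBIC)
q=lambda p:((p-[x0,y0]+.5)*f).round().astype(int)
for L in ([[-.075,0,.068],[.075,0,.068]],[[-.023,0,-.024],[.023,0,-.024],[.023,0,.059],[-.023,0,.059]],[[-.031,0,.068],[-.031,0,.118],[.031,0,.118],[.031,0,.068]],[[.015*np.cos(t),0,.036+.015*np.sin(t)] for t in np.linspace(0,6.3,30)]):
    cv2.polylines(b,[q(proj(cs,tp(L)))],False,(0,255,0))
h=min(a.shape[0],b.shape[0]); cv2.imwrite('pics/c3.png',np.hstack([a[:h],b[:h]]))
# peg from wrist
u=lambda x,y:[290+x/4.4-.5,95+y/4.4-.5]
print('peg',unproj(c,[u(290,481),u(677,486)],.19).round(4),unproj(c,[u(292,484)],.202).round(4))
E
```

```text
290.7873203656094 0.01487069427518908
barend [[317.8 110.7]]
base [[317.9 181. ]]
top1 [[317.5 222.8]]
top2 [[317.7 299.8]]
peg [[ 0.5333 -0.3223  0.19  ]
 [ 0.6079 -0.3435  0.19  ]] [[ 0.5331 -0.3185  0.202 ]]
```

View pics/c3.png

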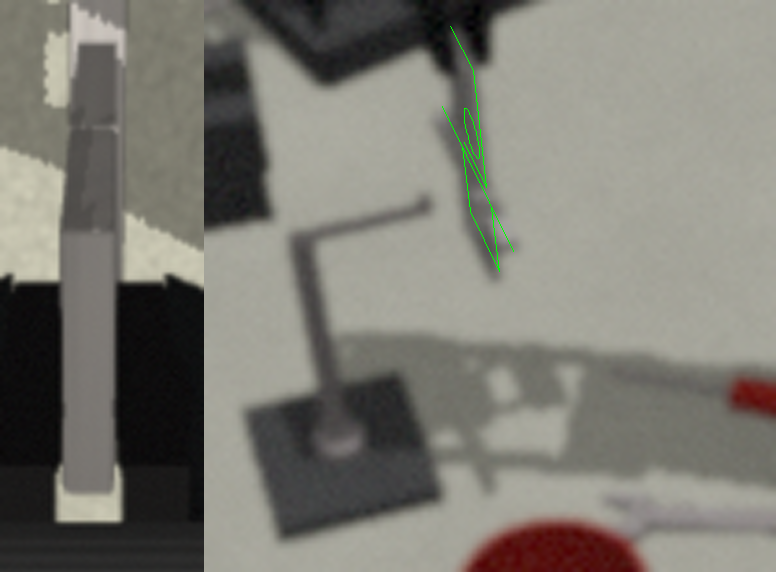

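```bash
python3 - <<'E'
from h import *
from scipy.optimize import least_squares
T=np.load('T2.npy'); c=cam('wrist',T)
P=np.array([[.075,0,.059],[.023,0,.059],[.023,0,-.024],[-.023,0,-.024]]); m=np.array([[321.1,104.7],[320,176.1],[318.6,226.7],[318.6,297.7]])
def f(p,raw=False):
    Q=P@R.from_euler('xy',p[3:]).as_matrix().T+p[:3]; d=proj(c,(T[:3,:3]@Q.T).T+T[:3,3])-m; return d.ravel()
r=least_squares(f,np.zeros(5)); print(r.x.round(4),r.fun.round(1))
E=R.from_euler('xy',r.x[3:]).as_matrix()@[0,0,.036]+r.x[:3]; print('eye in tool',E)
E
```

```text
[-0.0006  0.001   0.003  -0.0175  0.0804] [-0.5  0.3  0.5 -0.5 -0.  -0.1  0.   0.2]
eye in tool [0.00229749 0.00158324 0.03882872]
```

Fit is consistent: the paddle slipped 3 mm down and tilted 0.08 rad. The eye is at tool (2.3, 1.6, 39) mm. Align first, then slide over the tip.

Request:
jog_arm:
  steps:
    - [-0.003,0,0.015,0,-1]
    - [-0.006,0,0.03,0,-1]
    - [-0.006,0,0.0405,0,-1]
    - [-0.006,0,0.0405,0,-1]
    - [-0.006,0,0.0405,0,-1]
    - [-0.006,0,0.0405,0,-1]

```text
clock: 6.98
ee_pos: [0.5013, -0.3165, 0.2336]
ee_rot: [2.496, 1.907, 0.0]
contact_force: [0.2, -0.2, -2.7]
gripper_width: 0.008
```

Request:
jog_arm:
  steps:
    - [0,0.008,0,0,-1]
    - [0,0.016,0,0,-1]
    - [0,0.024,0,0,-1]
    - [0,0.03,0,0,-1]
    - [0,0.036,0,0,-1]
    - [0,0.042,0,0,-1]
    - [0,0.042,0,0,-1]
    - [0,0.042,0,0,-1]

```text
clock: 7.65
ee_pos: [0.5416, -0.3274, 0.2325]
ee_rot: [-2.496, -1.906, 0.0]
contact_force: [0.7, -0.2, -2.7]
gripper_width: 0.0072
```

```bash
python3 - <<'E'
from h import *
T=pose(); s=robot.sense(); print(T.round(4),s['contact_force'],s['wrist_torque']); im=robot.get_image('wrist'); sc=robot.get_image('scene')
cv2.imwrite('pics/w3.png',np.hstack([cv2.resize(im[130:300,260:460],None,fx=1.9,fy=1.9,interpolation=3),cv2.resize(sc[80:160,220:300],None,fx=4.0,fy=4.04,interpolation=3)[:323]]))
E
```

```text
[[ 2.632e-01  9.647e-01 -5.000e-04  5.416e-01]
 [ 9.647e-01 -2.632e-01  3.000e-04 -3.274e-01]
 [ 2.000e-04 -5.000e-04 -1.000e+00  2.325e-01]
 [ 0.000e+00  0.000e+00  0.000e+00  1.000e+00]] [ 0.70225365 -0.2009232  -2.69098165] [-6.45019766e-02  1.02290306e-01 -3.32585337e-06]
```

View pics/w3.png

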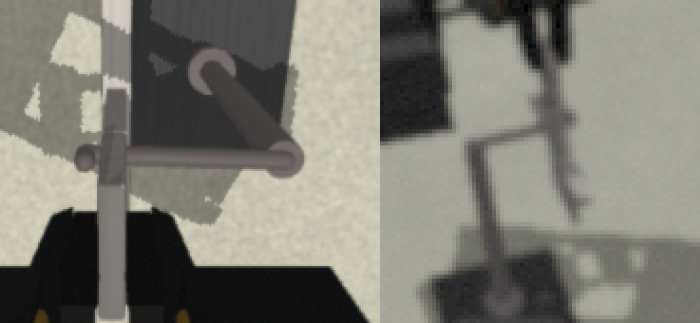

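The peg is through the eye: its tip shows at (87,158), left of the plate, with no contact force. Slide to the middle and lower.

Request:
jog_arm:
  steps:
    - [0,0.01,0,0,-1]
    - [0,0.02,0,0,-1]
    - [0,0.028,0,0,-1]
    - [0,0.028,0.005,0,-1]
    - [0,0.028,0.009,0,-1]
    - [0,0.028,0.012,0,-1]
    - [0,0.028,0.012,0,-1]
    - [0,0.028,0.012,0,-1]

```text
clock: 8.42
ee_pos: [0.5679, -0.3346, 0.2203]
ee_rot: [-2.496, -1.905, 0.0]
contact_force: [0.5, -1.0, -2.7]
gripper_width: 0.0076
```

Request:
jog_arm:
  steps:
    - [0,0,0.001,0,-1]
    - [0,0,0.002,0,-1]
    - [0,0,0.002,0,-1]
    - [0,0,0.002,0,-1]

```text
clock: 8.75
ee_pos: [0.5684, -0.3349, 0.2189]
ee_rot: [2.497, 1.906, -0.0]
contact_force: [-0.2, 0.1, -1.8]
gripper_width: 0.0072
```

Contact is beginning. Lower 1 mm more, then open gently.

Request:
jog_arm:
  steps:
    - [0,0,0.001,0,-1]
    - [0,0,0.001,0,-1]
    - [0,0,0.001,0,-0.7]
    - [0,0,0.001,0,-0.6]
    - [0,0,0.001,0,-0.5]
    - [0,0,0.001,0,-0.4]
    - [0,0,0.001,0,-0.3]
    - [0,0,0.001,0,-0.3]
  squeeze: 10

```text
clock: 9.42
ee_pos: [0.5685, -0.3349, 0.218]
ee_rot: [2.497, 1.906, 0.0]
contact_force: [-0.1, 0.3, -0.2]
gripper_width: 0.0311
```

Request:
jog_arm:
  steps:
    - [0,0,0,0,-0.2]
    - [0,0,0,0,-0.2]
    - [0,0,0,0,-0.2]
    - [0,0,0,0,-0.2]
    - [0,0,0,0,-0.2]
    - [0,0,0,0,-0.2]

```text
clock: 9.92
ee_pos: [0.5684, -0.3348, 0.2178]
ee_rot: [2.497, 1.906, -0.0]
contact_force: [-0.1, 0.6, 0.5]
gripper_width: 0.0351
```

```bash
python3 - <<'E'
from h import *
T=pose(); s=robot.sense(); print(T[:3,3].round(4),s['contact_force'],s['gripper_width']); im=robot.get_image('wrist'); np.save('T4.npy',T); cv2.imwrite('pics/w4raw.png',im)
cv2.imwrite('pics/w4.png',cv2.resize(im[130:310,220:460],None,fx=2,fy=2,interpolation=3))
E
```

```text
[ 0.5684 -0.3348  0.2178] [-0.14479255  0.64599407  0.54896141] 0.03512055568101683
```

View pics/w4.png

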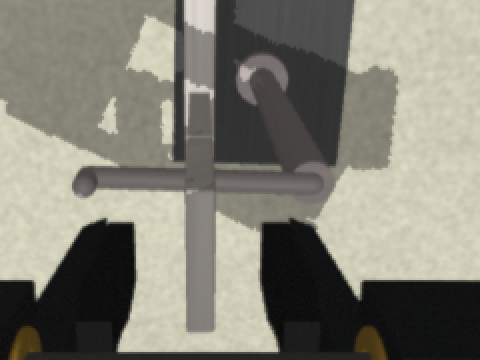

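The paddle hangs on the peg, plate at about (200,230), clear of both open fingers. Retreat upward and head for the larger lid.

Request:
jog_arm:
  steps:
    - [0,0,-0.02,0,-0.2]
    - [0,0,-0.05,0,-0.2]
    - [0,0,-0.08,0,0]
    - [0,0,-0.1,0,0.5]
    - [0,0,-0.1,0,1]

```text
clock: 10.38
ee_pos: [0.5702, -0.3362, 0.3242]
ee_rot: [2.49, 1.901, 0.003]
contact_force: [0.0, -1.2, 0.4]
gripper_width: 0.0533
```

Request:
jog_arm:
  steps:
    - [0.036,-0.008,0,0,1]
    - [0.072,-0.016,0,0,1]
    - [0.108,-0.025,0,0,1]
    - [0.144,-0.033,0,0,1]
    - [0.18,-0.041,0,0,1]
    - [0.216,-0.05,0,0,1]
    - [0.25,-0.058,0,0,1]
    - [0.286,-0.066,0,0,1]

```text
clock: 11.05
ee_pos: [0.5795, -0.0399, 0.3167]
ee_rot: [-2.497, -1.905, 0.001]
contact_force: [0.8, -0.9, -0.5]
gripper_width: 0.0879
```

Request:
jog_arm:
  steps:
    - [0.036,-0.008,0,0,1]
    - [0.072,-0.016,0.01,0,1]
    - [0.108,-0.025,0.03,0,1]
    - [0.144,-0.033,0.05,0,1]
    - [0.18,-0.041,0.07,0,1]
    - [0.216,-0.05,0.09,0,1]
    - [0.25,-0.058,0.1,0,1]
    - [0.286,-0.066,0.1,0,1]

```text
clock: 11.72
ee_pos: [0.5891, 0.2529, 0.2128]
ee_rot: [-2.495, -1.905, 0.01]
contact_force: [-0.1, -0.5, 0.3]
gripper_width: 0.0883
```

```bash
python3 - <<'E'
from h import *
for _ in range(5): robot.get_image('scene')
T=pose(); im=robot.get_image('wrist'); np.save('T5.npy',T); cv2.imwrite('pics/w5raw.png',im); c=cam('wrist',T); print(T.round(4))
o=im.copy()
for z,r in((.014,.066),(.044,.015)): cv2.polylines(o,[circ(c,.592,.252,z,r).round().astype(int)],True,(0,255,0))
cv2.imwrite('pics/w5.png',o)
# top-image refinement
t=robot.get_image('top'); cv2.imwrite('pics/t5raw.png',t)
E
```

```text
[[ 2.629e-01  9.648e-01 -1.000e-03  5.914e-01]
 [ 9.648e-01 -2.629e-01 -8.000e-04  2.514e-01]
 [-1.000e-03 -8.000e-04 -1.000e+00  2.170e-01]
 [ 0.000e+00  0.000e+00  0.000e+00  1.000e+00]]
```

View pics/w5.png

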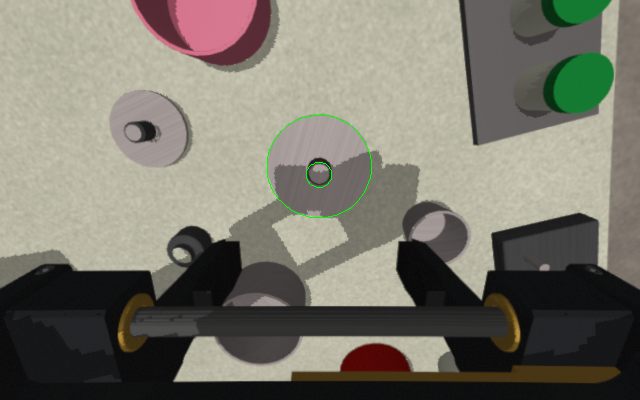

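The green circles (disc 132, knob 30) lie on the disc at (319,166) and the knob at (319,174), so the lid is confirmed within about 1 mm. Descend and grasp the knob.

Request:
jog_arm:
  steps:
    - [0.001,0,0.035,0,1]
    - [0.001,0,0.07,0,1]
    - [0.001,0,0.105,0,1]
    - [0.001,0,0.135,0,1]
    - [0.001,0,0.16,0,1]
    - [0.001,0,0.175,0,1]
    - [0.001,0,0.186,0,1]
    - [0.001,0,0.186,0,1]
  squeeze: 30

```text
clock: 12.73
ee_pos: [0.5908, 0.251, 0.0294]
ee_rot: [-2.498, -1.903, 0.006]
contact_force: [0.3, -0.7, -0.5]
gripper_width: 0.0884
```

Request:
jog_arm:
  steps:
    - [0,0,0,0,0.4]
    - [0,0,0,0,-0.1]
    - [0,0,0,0,-1]
    - [0,0,0,0,-1]
    - [0,0,0,0,-1]
    - [0,0,0,0,-1]
    - [0,0,0,0,-1]
    - [0,0,0,0,-1]

```text
clock: 13.4
ee_pos: [0.5922, 0.2528, 0.032]
ee_rot: [2.497, 1.906, 0.0]
contact_force: [-0.3, -1.1, -0.2]
gripper_width: 0.0369
```

Request:
jog_arm:
  steps:
    - [0,0,0,0,-1]
    - [0,0,0,0,-1]
    - [0,0,0,0,-1]
    - [0,0,0,0,-1]

```text
clock: 13.73
ee_pos: [0.5921, 0.2527, 0.0318]
ee_rot: [-2.497, -1.906, 0.0]
contact_force: [-0.7, -0.2, 0.4]
gripper_width: 0.0099
```

The width reads 9.9 mm, but a 30 mm knob should stop the fingers at 30. Something is off, so I'll check the state and the measured lid position numerically before moving.

```bash
python3 - <<'E'
from h import *
s=robot.sense(); print(s['gripper_width'],s['contact_force'],s['ee_pos'],s['qpos'].round(3),s['clock'])
T=pose(); im=robot.get_image('wrist'); cv2.imwrite('pics/w6raw.png',im); c=cam('wrist',T)
print('disc now pred at',circ(c,.592,.252,.014,.066,9).round(0).tolist())
print('knob top pred',circ(c,.592,.252,.044,.015,5).round(0).tolist())
w5=cv2.imread('pics/w5raw.png'); g=cv2.cvtColor(w5,cv2.COLOR_BGR2GRAY)
print('w5 col319', g[150:200:2,319].tolist()); print('w5 row175', g[175,295:345:2].tolist()); print('w5 row165', g[165,295:345:2].tolist())
g6=cv2.cvtColor(im,cv2.COLOR_BGR2GRAY)
for r in range(180,340,8): print(r,g6[r,240:400:5].tolist())
E
```

```text
0.009897393937994714 [-0.65191471 -0.1972703   0.43735064] [0.59208064 0.25271849 0.03176556] [ 0.219  0.549  1.541 -0.     1.052  0.486] 13.7333
disc now pred at [[417.0, 207.0], [372.0, 144.0], [289.0, 134.0], [227.0, 184.0], [225.0, 255.0], [273.0, 304.0], [342.0, 311.0], [400.0, 274.0], [417.0, 207.0]]
knob top pred [[344.0, 247.0], [311.0, 230.0], [293.0, 260.0], [325.0, 275.0], [344.0, 247.0]]
w5 col319 [166, 164, 165, 154, 47, 34, 59, 137, 162, 163, 150, 110, 104, 104, 107, 107, 106, 57, 104, 106, 105, 106, 106, 107, 104]
w5 row175 [104, 105, 104, 102, 105, 105, 58, 81, 106, 104, 104, 105, 105, 108, 108, 106, 103, 61, 72, 105, 106, 106, 106, 106, 105]
w5 row165 [110, 149, 145, 116, 144, 149, 150, 45, 56, 74, 154, 159, 160, 158, 141, 86, 52, 41, 103, 153, 156, 112, 106, 105, 104]
180 [146, 147, 150, 148, 147, 149, 151, 154, 147, 147, 154, 152, 150, 155, 153, 154, 153, 157, 153, 157, 153, 155, 153, 138, 99, 97, 101, 98, 98, 100, 100, 98]
188 [147, 145, 148, 148, 149, 149, 154, 154, 148, 150, 154, 157, 152, 155, 156, 155, 155, 156, 154, 142, 105, 100, 98, 95, 98, 99, 99, 99, 99, 
[... 1759 characters left out ...]
 18, 13, 13, 12, 13, 13, 12, 13]
300 [16, 15, 16, 12, 15, 14, 11, 53, 43, 13, 23, 23, 22, 22, 151, 145, 150, 96, 78, 23, 24, 23, 11, 14, 47, 22, 15, 14, 14, 16, 12, 12]
308 [19, 15, 17, 18, 15, 14, 12, 56, 29, 29, 31, 28, 31, 30, 30, 30, 29, 30, 30, 29, 30, 29, 30, 30, 36, 59, 13, 14, 16, 13, 14, 15]
316 [21, 21, 22, 22, 21, 20, 28, 49, 40, 40, 41, 40, 41, 40, 41, 42, 41, 41, 41, 41, 41, 41, 40, 41, 40, 68, 17, 21, 22, 22, 21, 20]
324 [21, 20, 24, 22, 22, 22, 44, 49, 42, 43, 43, 43, 43, 44, 42, 44, 43, 44, 43, 44, 42, 43, 43, 42, 40, 78, 19, 23, 23, 22, 23, 24]
332 [22, 22, 21, 21, 21, 23, 50, 48, 47, 47, 46, 47, 47, 46, 46, 48, 47, 46, 47, 46, 47, 47, 48, 47, 46, 80, 21, 23, 23, 23, 24, 22]
```

```bash
python3 - <<'E'
from h import *
im=cv2.imread('pics/w6raw.png'); T=pose(); c=cam('wrist',T); f=3.2; x0,y0=210,125
q=lambda p:((p-[x0,y0]+.5)*f).round().astype(int)
a=cv2.resize(im[y0:y0+185,x0:x0+225],None,fx=f,fy=f,interpolation=3)
for z,r,k in((.014,.066,(0,255,0)),(.044,.015,(0,255,0)),(.014,.015,(255,255,0))): cv2.polylines(a,[q(circ(c,.592,.252,z,r))],True,k)
tp=lambda P:(T[:3,:3]@np.array(P).T).T+T[:3,3]
for y in(-.005,.005): cv2.polylines(a,[q(proj(c,tp([[.009,y,.011],[-.009,y,.011]])))],False,(0,0,255))
cv2.imwrite('pics/w6.png',a); print(a.shape)
E
```

```text
(592, 720, 3)
```

View pics/w6.png

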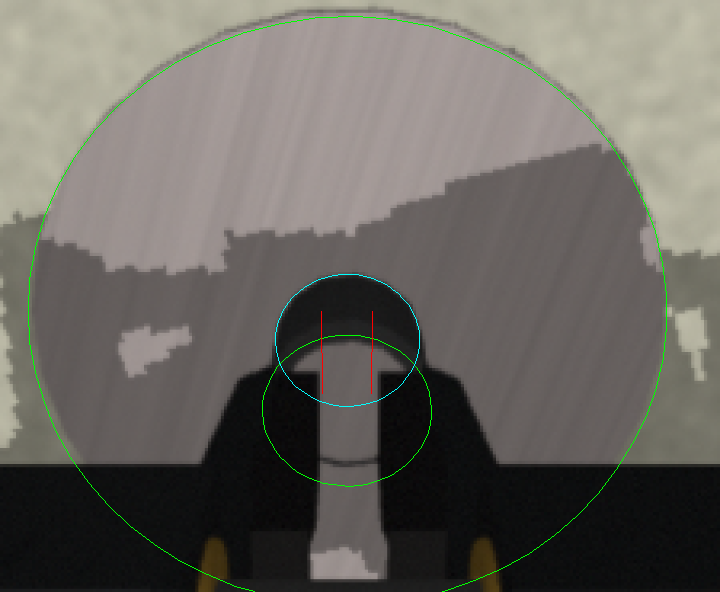

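The last picture shows the fingers closed above the knob top: the gap at (350,400) covers the knob. So the tips sit about 25 mm higher than the stated reach, which also explains the shallow paddle grip. I'll open and go down in small steps, watching the force.

Request:
jog_arm:
  steps:
    - [0,0,0,0,0.6]
    - [0,0,0,0,0.6]
    - [0,0,0,0,0.6]
    - [0,0,0,0,0.6]
    - [0,0,0,0,0.6]
    - [0,0,0,0,0.6]
    - [0,0,0,0,0.6]
    - [0,0,0.004,0,0.6]

```text
clock: 14.45
ee_pos: [0.5928, 0.2528, 0.0285]
ee_rot: [2.497, 1.906, 0.002]
contact_force: [0.3, 0.1, -0.1]
gripper_width: 0.0574
```

Request:
jog_arm:
  steps:
    - [0,0,0.001,0,0.6]
    - [0,0,0.002,0,0.6]
    - [0,0,0.003,0,0.6]
    - [0,0,0.003,0,0.6]

```text
clock: 14.78
ee_pos: [0.5919, 0.2526, 0.0244]
ee_rot: [-2.497, -1.906, 0.001]
contact_force: [0.8, -0.1, 0.1]
gripper_width: 0.0708
```

Request:
jog_arm:
  steps:
    - [0,0,0.001,0,0.6]
    - [0,0,0.002,0,0.6]
    - [0,0,0.003,0,0.6]
    - [0,0,0.003,0,0.6]

```text
clock: 15.12
ee_pos: [0.592, 0.2527, 0.0216]
ee_rot: [-2.497, -1.906, 0.0]
contact_force: [-0.0, 0.0, -1.1]
gripper_width: 0.0704
```

Stated tips would now be below the disc top, yet there is no contact, so the tips really are higher. Continuing.

Request:
jog_arm:
  steps:
    - [0,0,0.001,0,0.6]
    - [0,0,0.002,0,0.6]
    - [0,0,0.003,0,0.6]
    - [0,0,0.004,0,0.6]
    - [0,0,0.004,0,0.6]

```text
clock: 15.53
ee_pos: [0.5919, 0.2526, 0.0175]
ee_rot: [-2.497, -1.906, 0.001]
contact_force: [-0.4, -0.7, -0.5]
gripper_width: 0.0708
```

Request:
jog_arm:
  steps:
    - [0,0,0.001,0,0.6]
    - [0,0,0.002,0,0.6]
    - [0,0,0.003,0,0.6]
    - [0,0,0.004,0,0.6]
    - [0,0,0.004,0,0.6]

```text
clock: 15.95
ee_pos: [0.5919, 0.2526, 0.0135]
ee_rot: [-2.497, -1.906, 0.001]
contact_force: [-0.6, 0.4, 0.6]
gripper_width: 0.0702
```

```bash
python3 - <<'E'
from h import *
s=robot.sense(); print(s['ee_pos'],s['contact_force'],s['gripper_width'],robot.tip_reach)
im=robot.get_image('wrist'); cv2.imwrite('pics/w7raw.png',im); g=cv2.cvtColor(im,cv2.COLOR_BGR2GRAY)
for r in range(200,304,8): print(r,g[r,215:425:7].tolist())
E
```

```text
[0.59193156 0.25263394 0.0134991 ] [-0.62964131  0.41636283  0.57707787] 0.07023607077658464 0.011
200 [127, 153, 149, 151, 153, 151, 154, 159, 155, 150, 157, 160, 157, 159, 158, 161, 108, 104, 103, 103, 101, 100, 102, 101, 99, 101, 102, 102, 101, 143]
208 [136, 96, 96, 96, 97, 96, 99, 101, 150, 152, 156, 155, 160, 146, 100, 104, 103, 102, 104, 102, 98, 101, 105, 102, 101, 101, 98, 102, 101, 100]
216 [94, 96, 95, 98, 98, 99, 99, 102, 149, 106, 156, 104, 101, 100, 102, 102, 104, 102, 103, 102, 100, 101, 102, 101, 100, 102, 101, 101, 102, 101]
224 [97, 94, 94, 98, 98, 99, 100, 100, 96, 101, 104, 100, 102, 87, 25, 25, 28, 103, 102, 99, 102, 105, 102, 101, 101, 97, 102, 99, 101, 98]
232 [96, 96, 96, 98, 95, 99, 101, 97, 98, 101, 99, 102, 27, 25, 26, 26, 26, 25, 99, 99, 101, 102, 101, 100, 102, 101, 100, 102, 100, 100]
240 [97, 96, 97, 59, 88, 88, 101, 99, 101, 102, 99, 103, 25, 27, 35, 37, 33, 26, 27, 101, 102, 102, 102, 100, 86, 91, 23, 95, 97, 100]
248 [96, 93, 14, 12, 9, 12, 100, 97, 101, 102, 100, 94, 35, 35, 97, 100, 69, 36, 33, 101, 103, 100, 99, 102, 12, 10, 10, 13, 13, 101]
256 [93, 15, 14, 10, 10, 12, 94, 98, 101, 99, 101, 42, 52, 101, 102, 102, 104, 101, 37, 99, 104, 102, 100, 97, 11, 12, 11, 12, 15, 14]
264 [16, 13, 9, 14, 11, 12, 75, 101, 104, 100, 102, 34, 103, 102, 101, 104, 100, 98, 99, 100, 100, 99, 101, 101, 11, 8, 11, 10, 11, 14]
272 [13, 12, 10, 14, 12, 11, 92, 100, 102, 100, 100, 75, 100, 99, 100, 102, 102, 100, 84, 103, 102, 101, 97, 103, 12, 10, 11, 11, 14, 14]
280 [12, 12, 12, 11, 11, 8, 96, 100, 98, 101, 100, 103, 40, 100, 102, 100, 99, 101, 95, 100, 100, 101, 100, 101, 96, 9, 9, 8, 9, 12]
288 [11, 11, 11, 8, 11, 56, 99, 104, 97, 101, 100, 100, 99, 100, 67, 58, 73, 99, 101, 102, 100, 97, 102, 97, 100, 9, 10, 10, 12, 11]
296 [21, 23, 22, 11, 12, 96, 98, 99, 101, 155, 144, 99, 97, 101, 99, 99, 101, 102, 100, 99, 99, 99, 99, 98, 97, 99, 11, 12, 23, 23]
```

Request:
jog_arm:
  steps:
    - [0,0,0.001,0,0.6]
    - [0,0,0.002,0,0.6]
    - [0,0,0.003,0,0.6]
    - [0,0,0.003,0,0.2]
    - [0,0,0.003,0,-0.1]
    - [0,0,0.003,0,-1]
    - [0,0,0.003,0,-1]
    - [0,0,0.003,0,-1]

```text
clock: 16.67
ee_pos: [0.5922, 0.2527, 0.0109]
ee_rot: [2.497, 1.906, 0.0]
contact_force: [-0.0, 0.2, 0.5]
gripper_width: 0.0392
```

Request:
jog_arm:
  steps:
    - [0,0,0,0,-1]
    - [0,0,0,0,-1]
    - [0,0,0,0,-1]
    - [0,0,0,0,-1]

```text
clock: 17.0
ee_pos: [0.5921, 0.2527, 0.0109]
ee_rot: [2.497, 1.906, 0.0]
contact_force: [-1.1, -0.2, 0.8]
gripper_width: 0.029
```

Knob gripped (29 mm). Lift, then re-fit the pot's rim numerically from several images.

Request:
jog_arm:
  steps:
    - [0,0,-0.003,0,-1]
    - [0,0,-0.015,0,-1]
    - [0,0,-0.04,0,-1]
    - [0,0,-0.07,0,-1]
    - [0,0,-0.1,0,-1]
    - [0,0,-0.12,0,-1]
    - [0,0,-0.12,0,-1]
    - [0,0,-0.12,0,-1]
  squeeze: 45

```text
clock: 17.67
ee_pos: [0.5929, 0.2529, 0.1323]
ee_rot: [2.496, 1.906, 0.004]
contact_force: [0.6, 0.4, -3.7]
gripper_width: 0.0286
```

```bash
cat > fit.py <<'E'
from h import *
from scipy.optimize import minimize
def fit(im,c,x,y,z,rs,rng=.012):
    g=cv2.GaussianBlur(cv2.cvtColor(im,cv2.COLOR_BGR2GRAY).astype(np.float32),(0,0),1)
    G=np.hypot(cv2.Sobel(g,5,1,0),cv2.Sobel(g,5,0,1)); G=np.minimum(G,60)
    def s(p):
        q=np.vstack([circ(c,p[0],p[1],z,r,180) for r in rs]).astype(np.float32)
        return -cv2.remap(G,q[:,0].copy(),q[:,1].copy(),1).mean()
    gr=[(s((x+a,y+b)),x+a,y+b) for a in np.arange(-rng,rng+1e-9,.002) for b in np.arange(-rng,rng+1e-9,.002)]
    b=min(gr); r=minimize(s,b[1:],method='Nelder-Mead',options=dict(initial_simplex=[b[1:],(b[1]+.002,b[2]),(b[1],b[2]+.002)])); return r.x.round(4),round(float(-r.fun),1)
E
python3 - <<'E'
from fit import *
s=robot.sense(); print(s['ee_pos'],s['contact_force'],s['gripper_width'])
t=robot.get_image('top'); sc=robot.get_image('scene'); cv2.imwrite('pics/t8.png',t); cv2.imwrite('pics/s8.png',sc)
L=(.014,[.066]); P=(.075,[.058,.054]); ct,cs=cam('top'),cam('scene')
R_=cv2.imread
print('lid top0',fit(R_('pics/top0.png'),ct,.592,.252,*L),'scene0',fit(R_('pics/scene0.png'),cs,.592,.252,*L),'w5',fit(R_('pics/w5raw.png'),cam('wrist',np.load('T5.npy')),.592,.252,*L))
for n,i,c in(('top0',R_('pics/top0.png'),ct),('top8',t,ct),('scene0',R_('pics/scene0.png'),cs),('scene8',sc,cs),('w1',R_('pics/w1raw.png'),cam('wrist',np.load('T1.npy')))): print('pot',n,fit(i,c,.463,.082,*P))
E
```

```text
[0.59286267 0.25287525 0.13230527] [ 0.59505957  0.44376248 -3.74980953] 0.02863370284814732
lid top0 (array([0.5937, 0.2529]), 55.5) scene0 (array([0.5972, 0.2564]), 50.1) w5 (array([0.5927, 0.2537]), 46.9)
pot top0 (array([0.4726, 0.0732]), 57.6)
pot top8 (array([0.4712, 0.0742]), 57.1)
pot scene0 (array([0.4691, 0.0846]), 56.3)
pot scene8 (array([0.4722, 0.0858]), 42.2)
pot w1 (array([0.4644, 0.0834]), 54.8)
```

Request:
jog_arm:
  steps:
    - [-0.015,-0.004,0,0,-1]
    - [-0.04,-0.01,0,0,-1]
    - [-0.07,-0.017,0,0,-1]
    - [-0.1,-0.025,0,0,-1]
    - [-0.13,-0.032,0,0,-1]
    - [-0.16,-0.039,0,0,-1]
    - [-0.19,-0.046,0,0,-1]
    - [-0.22,-0.053,0,0,-1]

```text
clock: 18.43
ee_pos: [0.4804, 0.0536, 0.1286]
ee_rot: [-2.494, -1.905, 0.005]
contact_force: [0.5, -1.0, -2.8]
gripper_width: 0.0288
```

Request:
jog_arm:
  steps:
    - [-0.03,-0.007,0,0,-1]
    - [-0.06,-0.015,0,0,-1]
    - [-0.085,-0.021,0,0,-1]
    - [-0.1,-0.025,0,0,-1]
    - [-0.107,-0.027,0,0,-1]
    - [-0.107,-0.027,0,0,-1]
    - [-0.107,-0.027,0,0,-1]
    - [-0.107,-0.027,0,0,-1]

```text
clock: 19.1
ee_pos: [0.4288, -0.0409, 0.1303]
ee_rot: [-2.496, -1.906, 0.0]
contact_force: [-0.3, 0.8, -2.1]
gripper_width: 0.0289
```

```bash
python3 - <<'E'
from fit import *
T=pose(); s=robot.sense(); im=robot.get_image('wrist'); np.save('T9.npy',T); cv2.imwrite('pics/w9raw.png',im); c=cam('wrist',T)
print(T.round(4),s['contact_force'],s['gripper_width'])
for rs in([.058],[.054],[.058,.054]): print('pot',rs,fit(im,c,.4645,.083,.075,rs))
q=circ(c,.4645,.083,.075,.058); print('px',q.min(0),q.max(0))
# held lid: disc top height above TCP-origin offset .0109
print('lid held',fit(im,c,T[0,3],T[1,3],T[2,3]+.003,[.066]))
# rest: inside-rim bright/dark radial profile check
t=robot.get_image('top'); cv2.imwrite('pics/t9.png',t)
for rs in([.058],[.054]): print('top',rs,fit(t,cam('top'),.4645,.083,.075,rs,.006))
E
```

```text
[[ 2.630e-01  9.648e-01 -7.000e-04  4.288e-01]
 [ 9.648e-01 -2.630e-01  7.000e-04 -4.090e-02]
 [ 5.000e-04 -9.000e-04 -1.000e+00  1.303e-01]
 [ 0.000e+00  0.000e+00  0.000e+00  1.000e+00]] [-0.3219033   0.79658281 -2.12142446] 0.028902287254728896
pot [0.058] (array([0.4645, 0.0818]), 32.0)
pot [0.054] (array([0.4643, 0.0809]), 35.7)
pot [0.058, 0.054] (array([0.4644, 0.0816]), 33.5)
px [230.19671775 -92.35749747] [410.97589901 116.96474121]
lid held (array([ 0.4295, -0.0414]), 36.6)
top [0.058] (array([0.4692, 0.0784]), 59.4)
top [0.054] (array([0.4613, 0.0832]), 58.9)
```

Estimates agree: rim centre (0.4644, 0.082), lid centred in the grip within 1 mm. Move over the pot and lower.

Request:
jog_arm:
  steps:
    - [0.015,0,0,0,-1]
    - [0.04,0.0005,0,0,-1]
    - [0.07,0.001,0,0,-1]
    - [0.1,0.001,0,0,-1]
    - [0.12,0.0015,0,0,-1]
    - [0.1285,0.0015,0,0,-1]
    - [0.1285,0.0015,0.01,0,-1]
    - [0.1285,0.0015,0.02,0,-1]

```text
clock: 19.87
ee_pos: [0.4644, 0.0822, 0.1103]
ee_rot: [2.494, 1.908, 0.001]
contact_force: [0.2, -0.5, -3.6]
gripper_width: 0.0289
```

Request:
jog_arm:
  steps:
    - [0,0,0.005,0,-1]
    - [0,0,0.012,0,-1]
    - [0,0,0.015,0,-1]
    - [0,0,0.015,0,-1]
    - [0,0,0.015,0,-1]
    - [0,0,0.015,0,-1]

```text
clock: 20.37
ee_pos: [0.4644, 0.0815, 0.0961]
ee_rot: [2.497, 1.905, 0.001]
contact_force: [-0.1, -0.7, -3.1]
gripper_width: 0.0289
```

Request:
jog_arm:
  steps:
    - [0.0005,0,0.002,0,-1]
    - [0.0005,0,0.004,0,-1]
    - [0.0005,0,0.006,0,-1]
    - [0.0005,0,0.008,0,-1]
    - [0.0005,0,0.01,0,-1]
    - [0.0005,0,0.012,0,-1]
    - [0.0005,0,0.012,0,-1]

```text
clock: 20.95
ee_pos: [0.4638, 0.0824, 0.0833]
ee_rot: [-2.497, -1.906, 0.001]
contact_force: [0.4, 0.2, -2.8]
gripper_width: 0.0291
```

Request:
jog_arm:
  steps:
    - [0,0,0.001,0,-1]
    - [0,0,0.002,0,-1]
    - [0,0,0.003,0,-1]
    - [0,0,0.004,0,-1]
    - [0,0,0.004,0,-1]
    - [0,0,0.004,0,-1]

```text
clock: 21.45
ee_pos: [0.4641, 0.0824, 0.0797]
ee_rot: [-2.497, -1.906, 0.0]
contact_force: [-0.6, -0.0, -2.5]
gripper_width: 0.0286
```

No contact through 0.0797, so the step is inside the mouth. Lower to the rim in sub-millimetre steps.

Request:
jog_arm:
  steps:
    - [0,0,0.0005,0,-1]
    - [0,0,0.001,0,-1]
    - [0,0,0.0015,0,-1]
    - [0,0,0.002,0,-1]
    - [0,0,0.002,0,-1]
    - [0,0,0.002,0,-1]

```text
clock: 21.95
ee_pos: [0.4642, 0.0824, 0.0778]
ee_rot: [2.497, 1.906, 0.0]
contact_force: [0.9, -0.1, -2.1]
gripper_width: 0.0288
```

Request:
jog_arm:
  steps:
    - [0,0,0.0005,0,-1]
    - [0,0,0.001,0,-1]
    - [0,0,0.001,0,-1]
    - [0,0,0.001,0,-1]

```text
clock: 22.28
ee_pos: [0.4643, 0.0824, 0.0778]
ee_rot: [2.497, 1.907, -0.0]
contact_force: [-5.4, 0.5, 8.4]
gripper_width: 0.0287
```

Contact at TCP z 0.0778, against 0.078 expected when seated, with 8 N upward. Ease off slightly and release.

Request:
jog_arm:
  steps:
    - [0,0,-0.0005,0,-1]
    - [0,0,-0.0005,0,-1]
    - [0,0,-0.0005,0,0]
    - [0,0,-0.0005,0,0.2]
    - [0,0,-0.0005,0,0.4]
    - [0,0,-0.0005,0,0.5]
    - [0,0,-0.0005,0,0.5]
    - [0,0,-0.0005,0,0.5]

```text
clock: 22.95
ee_pos: [0.4643, 0.0824, 0.0773]
ee_rot: [2.497, 1.906, 0.0]
contact_force: [0.0, 0.5, -0.9]
gripper_width: 0.0653
```

Request:
jog_arm:
  steps:
    - [0,0,0,0,0.5]
    - [0,0,0,0,0.5]
    - [0,0,0,0,0.5]
    - [0,0,-0.01,0,0.5]
    - [0,0,-0.03,0,0.5]
    - [0,0,-0.06,0,0.5]
    - [0,0,-0.09,0,0.5]
    - [0,0,-0.12,0,0.5]

```text
clock: 23.62
ee_pos: [0.4639, 0.0824, 0.1993]
ee_rot: [-2.497, -1.906, 0.0]
contact_force: [0.8, -0.4, -0.2]
gripper_width: 0.0663
```

Request:
jog_arm:
  steps:
    - [0,0,-0.03,0,0.5]
    - [0,0,-0.04,0,0.5]
    - [0,0,-0.04,0,0.5]
    - [0,0,-0.04,0,0.5]
    - [0,0,-0.04,0,0.5]
    - [0,0,-0.04,0,0.5]

```text
clock: 24.12
ee_pos: [0.463, 0.0825, 0.2352]
ee_rot: [-2.495, -1.905, 0.004]
contact_force: [0.9, 0.1, 0.0]
gripper_width: 0.066
```

```bash
python3 - <<'E'
from fit import *
T=pose(); s=robot.sense(); im=robot.get_image('wrist'); c=cam('wrist',T); cv2.imwrite('pics/w10raw.png',im)
print(T[:3,3].round(4),s['contact_force'],s['gripper_width'],s['joint_vel'].round(3).max())
q=circ(c,.464,.0823,.081,.066); print('px',q.min(0).round(),q.max(0).round())
for z in(.076,.081,.086): print('lid disc z',z,fit(im,c,.464,.0823,z,[.066],.008))
e=[]
g=cv2.cvtColor(im,cv2.COLOR_BGR2HSV)
# free ellipse of the disc edge -> each boundary point at top-of-disc height, residual to a level circle
G=cv2.GaussianBlur(cv2.cvtColor(im,cv2.COLOR_BGR2GRAY).astype(np.float32),(0,0),1); G=np.hypot(cv2.Sobel(G,5,1,0),cv2.Sobel(G,5,0,1))
x,y=fit(im,c,.464,.0823,.081,[.066],.008)[0]
for a in np.arange(0,360,30):
    r=np.arange(.060,.072,.0003); t=np.deg2rad(a); p=proj(c,np.c_[x+r*np.cos(t),y+r*np.sin(t),.081+0*r]).astype(np.float32)
    v=cv2.remap(G,p[:,0].copy(),p[:,1].copy(),1).ravel(); e.append(round(1000*r[v.argmax()],1))
print('radius by angle',e)
# paddle still on stand: compare the stand region between now and the release
sc=robot.get_image('scene'); s8=cv2.imread('pics/s8.png'); print('stand region change',np.abs(sc[90:190,225:300].astype(int)-s8[90:190,225:300]).mean())
t=robot.get_image('top').astype(int); t0=cv2.imread('pics/top0.png').astype(int)
for n,(u,v) in dict(small=(223,259),jar=(377,150),cup=(291,155),wrench=(385,245),screw=(414,266),weight=(275,262)).items(): print(n,np.abs(t[v-14:v+14,u-14:u+14]-t0[v-14:v+14,u-14:u+14]).mean().round(1))
E
```

```text
[0.463  0.0825 0.2352] [0.94165867 0.08259822 0.04210756] 0.06600920625059085 0.002
px [260. 117.] [379. 233.]
lid disc z 0.076 (array([0.4649, 0.0828]), 48.6)
lid disc z 0.081 (array([0.4649, 0.0836]), 49.8)
lid disc z 0.086 (array([0.4653, 0.0836]), 42.5)
radius by angle [np.float64(65.4), np.float64(65.4), np.float64(66.0), np.float64(66.0), np.float64(66.0), np.float64(65.7), np.float64(65.7), np.float64(65.4), np.float64(61.5), np.float64(64.2), np.float64(65.4), np.float64(66.0)]
stand region change 4.4204888888888885
small 8.4
jar 7.8
cup 7.5
wrench 9.3
screw 8.7
weight 74.8
```

The lid fits level at seated height (best z 0.081) and is centred within about 1.5 mm. The weight's pixel change is probably the wrist hiding it, so I'll back away and check from the scene camera.

Request:
jog_arm:
  steps:
    - [-0.03,0,-0.03,0,0.5]
    - [-0.06,0,-0.06,0,0.5]
    - [-0.09,0,-0.09,0,0.5]
    - [-0.12,0,-0.1,0,0.5]
    - [-0.15,0,-0.1,0,0.5]
    - [-0.18,0,-0.1,0,0.5]
    - [-0.18,0,-0.1,0,0.5]
    - [-0.18,0,-0.1,0,0.5]

```text
clock: 24.93
ee_pos: [0.4164, -0.0923, 0.3368]
ee_rot: [-2.5, -1.901, 0.0]
contact_force: [-0.2, 1.3, -0.2]
gripper_width: 0.0662
```

```bash
python3 - <<'E'
from fit import *
for _ in range(4): robot.get_image('scene')
t=robot.get_image('top'); sc=robot.get_image('scene'); t0=cv2.imread('pics/top0.png'); s0=cv2.imread('pics/scene0.png')
def sh(a,b,u,v,h=14,m=8):
    r=cv2.matchTemplate(a[v-h-m:v+h+m,u-h-m:u+h+m],b[v-h:v+h,u-h:u+h],cv2.TM_CCOEFF_NORMED); k=np.unravel_index(r.argmax(),r.shape); return (int(k[1])-m,int(k[0])-m,round(float(r.max()),2))
for n,(u,v) in dict(small=(223,259),jar=(377,150),cup=(291,155),wrench=(385,245),screw=(414,266),weight=(275,262)).items(): print(n,'top shift',sh(t,t0,u,v))
for n,(u,v) in dict(weight=(405,227),small=(440,268),jar=(253,205)).items(): print(n,'scene shift',sh(sc,s0,u,v))
print('paddle on stand vs after release', sh(sc,cv2.imread('pics/s8.png'),270,125,18))
print('lid',fit(t,cam('top'),.4645,.083,.089-.008,[.066],.008),fit(sc,cam('scene'),.4645,.083,.081,[.066],.008)); print(robot.sense()['joint_vel'].round(3),robot.sense()['ee_pos'],robot.sense()['clock'])
E
```

```text
small top shift (0, 0, 0.99)
jar top shift (0, 0, 1.0)
cup top shift (0, 0, 1.0)
wrench top shift (5, 7, 0.4)
screw top shift (-3, 6, 0.25)
weight top shift (0, 0, 1.0)
weight scene shift (0, 0, 1.0)
small scene shift (0, 0, 1.0)
jar scene shift (0, 0, 1.0)
paddle on stand vs after release (0, 0, 1.0)
lid (array([0.4659, 0.0857]), 50.8) (array([0.4672, 0.0857]), 52.4)
[-0.003 -0.002 -0.001 -0.001  0.    -0.002] [ 0.41699571 -0.0902186   0.3371219 ] 25.2333
```

All bystanders that can be seen are unmoved. The wrench and screwdriver are now under the arm, but they were unchanged in the previous check, with the arm nowhere near them since. Handing in.

```bash
python3 -c "
from station import robot
print(robot.hand_in())"
```

```text
the job is handed in; nothing more can be done
None
```

I hung the paddle by its eye on the peg and let it go. I then lowered the larger lid onto the pot, held by its knob until it rested on the rim, and released it. The job was handed in at about 25 s and reported no verdict.

**Last checks:**
- **Lid:** it met the rim at tool height 0.0778, where 0.078 was expected when fully seated. The wrist picture fits a level disc at seated height, about 1.5 mm off the rim centre I measured. The top and scene cameras put it about 4 mm off; in an earlier check the scene camera read about 4 mm off on this lid.
- **Paddle:** its image on the stand did not shift between the release and the end.
- **Bystanders:** small lid, jar, cup and weight showed no shift. The wrench and screwdriver were covered by the arm in the final picture. In the one before, their pixel change was about as small as that of the small lid, jar and cup.

**Checks that disagreed:**
- **Fingertips:** they seem to sit about 25 mm higher than the stated reach. The paddle was therefore gripped only near its top and tilted about 0.08 rad, and the first close on the knob missed above it. I went lower and gripped it at 29 mm.
- **Rim fits:** the top camera's automatic fits of the pot rim were inconsistent, so I placed the lid from the wrist-camera fits.

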